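# Change the worn gear on a shaft

### The job

The rusty gear at the foot of the shaft in the vice is worn out: take the parts off one by one from the top, standing the brass spacer upright in the round magnetic dish, laying the blue-sealed bearing flat in the wire wash basket and putting the worn gear in the red scrap tin. Then fetch the new steel gear of the same size out of its organiser compartment, opening no other lid, and slide it down the shaft until it lies flat on the shoulder. Finish with everything let go.

Things in the scene. Friction and masses are not known exactly. Their poses are not given: they have to be found in the camera images.
- spacer: Brass spacer sleeve, top of the stack on the shaft: 30 mm outside, 20 mm bore, 14 mm high, 0.05 kg. Origin: centre of its underside; z is its axis (up).
- bearing: Ball bearing, steel with a blue seal, second on the shaft, under the spacer: 42 mm outside, 20 mm bore, 12 mm high, 0.07 kg. Origin: centre of its underside; z is its axis (up).
- worn_gear: Rusty brown spur gear with missing teeth, lowest on the shaft, under the bearing, resting on the shoulder: 54 mm across the teeth, 20 mm bore, 14 mm thick, 0.2 kg. Origin: centre of its underside; z is its axis (up).
- new_gear: New bright steel spur gear, same size as the worn one, flat on the floor amid its compartment (one of three in a row), seen through a clear lid. Origin: centre of its underside, z up. At the start its axes are the compartment's: the lid's grey thumb tab (16 mm in x, 12 in y) stands at x -47, y 0, z +36 to +62 mm; the lid's hinge runs along y at x +57, z +33 mm.
- lid_b (a joint): Lid of a wrong compartment (pinion only 36 mm across): 0 shut, up to 1.9 rad open. All three compartments are alike: 108 (x) by 64 mm (y) inside, 3 mm walls and floor, walls 33 mm above the floor, 75 mm apart along y. Each lid, 114 by 69 by 3 mm, opens up and away (to +x) and stays where it is left; about 1 N at the tab moves it.
- lid_c (a joint): Lid of the other wrong compartment (copper bush): 0 shut, grows to 1.9 rad as it opens.
- shaft_shoulder (a point): Centre of the shoulder's top face on the upright shaft, where the lowest part sits, 150 mm above the bench; z up the shaft. Above it the shaft is 16 mm thick and 46 mm long, the last 6 mm tapering to 10; below, a 27 mm collar, 23 mm high, over the jaws of a fixed blue vice (tops at 125 mm, 86 mm wide in y, reaching 60 mm to -x and 60 to +x; screw handle at -x, 68 mm high).
- wash_basket: Fixed shallow dark wire basket, 160 mm (its x) by 130 mm (its y) outside, 45 mm high, 4 mm walls and floor. Origin: centre of its underside; the floor inside is 4 mm above it.
- magnetic_dish: Fixed round grey metal parts dish, 124 mm across the rim, 22 mm high, flat floor about 105 mm across, 4 mm above the origin. Origin: centre of its underside. It does not pull at anything.
- scrap_tin: Fixed red open tin, 120 mm (its x) by 110 mm (its y) outside, 55 mm high, 3 mm walls and floor. Origin: centre of its underside.
Mind the look-alikes: they are no part of the job. Leave any green or turquoise look-alike of the worn_gear alone.

How it is judged:
By the outcome, as a careful person would: the job done as asked, in the order asked, and still so for the second after the job is handed in, with the robot touching nothing.
It also fails if it takes over 118 s, if anything falls off the work surface, if the arm or the gripper's body presses on something with over 40 N, if the wrist force passes 120 N, or if a joint passes its speed limit or range.

### The arm

A 6-joint arm with a two-finger parallel gripper is mounted at the origin on the work surface. World frame = base frame: x ahead of the robot, y to its left, z up, the work surface at z = 0. Lengths are in mm, angles in rad, forces in N, time in s.
With the tool pointing down it reaches from about 300 to 775 mm from the base axis. Payload 14.6 kg.
Tool frame: the origin (TCP) lies at the very end of the fingers, on their centre line; the grasp point (between the pads) lies 19 mm behind it; z points along the fingers, y is the line along which they close (so a half turn about z gives the same grasp; the last joint's range is limited). The gripper opens to 85 mm and grips with 20 to 120 N. Pads are 22 mm wide; open, the fingers measure 114 mm over their backs; the gripper's body (76 mm by 85 mm) begins 54 mm behind the grasp point. The pads swing forward as they close: fully open they stand 13 mm farther back than shut.
Start: joints at [1.205, 0.3, 1.521, -0, 1.321, -0.067], TCP at [161.903, 525.62, 231.281] pointing down, gripper open.
Joint ranges: [-3.03, 3.03], [-0.79, 2.21], [0.23, 2.52], [-1.04, 4.18], [0, 3.07], [-2.55, 2.55]. Speed limits (rad/s): [2.22, 2.22, 2.57, 3.14, 3.14, 3.14].

### API

Orientations are given as a unit quaternion [x, y, z, w].
In Python, from plant import ctrl, imaging gives the robot as it stands. The module is installed in compiled form; this text tells all that it offers.
- The arm moves only by the tool apply_moves, never from a script. Its arguments are lists of equal length, an entry for each row: "dp": the shift along the tool's x, y, z in mm, a list of three; "turn": the turn about the tool's z in rad; "jaw": the closure in counts, from 0 (fully open) to 255 (shut). In form: {"dp": [[x, y, z], ...], "turn": [turn, ...], "jaw": [jaw, ...]}. A call has 1 to 20 rows; each row shifts and turns the commanded pose from where the row before left it, along the tool's axes as they then stand; what a row does not reach is not made up. A row lasts 1/10 s, in which the tool goes at most 50 mm and 8.59 degrees, less where a joint would pass 70% of its speed; a pose out of reach is approached as far as the arm can. A call is refused whole if a number of a shift passes 50 or a number of a turn 0.15, either way. A call with a gripper value outside its range is refused whole. The fingers move at their own pace and stop on an object; "force" is the grip in N (left out, the last holds). Time passes only in rows, so rows that do not move let the fingers close. It gives the time, the measured TCP pose, the force, the opening and the grip force at its end, in the units of the state.
- ctrl.get_state(): the state, without advancing time (a new reading comes with each control period).
- imaging.capture(name): name is "scene" or "side" or "wrist"; returns the picture (400x640x3 uint8, red, green, blue); there is no depth.
- imaging.camera_params(name): a dict with "fx", "fy", "cx", "cy" (pixels), "extrinsics" (4x4, takes a point from camera to world coordinates); the wrist camera has in their place "T_tool_cam" (4x4, takes a point from camera to tool coordinates, whose origin is the TCP and whose axes are the flange's). Camera axes: x right, y down, z forward; pixel columns grow to the right and rows downward; lengths in mm; the calibration is good to about 2 mm. A picture is of the moment at which its call begins: read the wrist's pose just before it. camera_params takes no time and is no camera call.
- ctrl.hand_in(): hands the job in; it is judged then, once.
The state is a dict: "time": time; "qpos": joint angles; "qvel": joint speeds; "tau": joint torques, N m; "tcp_pos": TCP position; "tcp_rot": TCP orientation; "contact_force": force on the tool from outside, world axes, zero at the start; "torque": the same for the moment, N m; "finger_gap": finger opening in mm; "grasp_force": force on a finger pad.
Only numpy, scipy, OpenCV 4.12 (cv2) and the standard library are available. Lean on these libraries where they do the work, as an engineer would, in place of code of your own. Each camera call takes 0.05 s, during which the arm holds its last target. There are 200 camera calls.

## Working session

There is one attempt and no reset: what is moved stays moved. The work goes in short steps, Python scripts to look and compute and a tool call to move; the robot and the scene stay as the last step left them, time stands still between calls to the robot, and variables do not carry over. Pictures are saved under pics/ and viewed, at most 14 in all, crops included, and the job is handed in when it is done.

Besides the shell and the picture viewer there is one more tool, called by a JSON object that holds its "api" and its "payload", one argument or row to a line. apply_moves: Moves the arm, as the interface text tells. Its arguments: {"type":"object","properties":{"dp":{"type":"array","items":{"type":"array","items":{"type":"number"}}},"turn":{"type":"array","items":{"type":"number"}},"jaw":{"type":"array","items":{"type":"number"}},"force":{"type":"number"}},"required":["dp","turn","jaw"]}

```bash
mkdir -p pics
python3 - <<'E'
from plant import ctrl, imaging
import cv2, numpy as np
np.set_printoptions(precision=3,suppress=True)
s=ctrl.get_state(); print(s)
for n in ("scene","side"):
    im=imaging.capture(n); cv2.imwrite(f"pics/{n}0.png",im[:,:,::-1])
    p=imaging.camera_params(n); print(n,p)
im=imaging.capture("wrist"); cv2.imwrite("pics/wrist0.png",im[:,:,::-1]); print(imaging.camera_params("wrist"))
E
```

```text
{'time': 0.0, 'qpos': array([ 1.205,  0.3  ,  1.522, -0.   ,  1.321, -0.067]), 'qvel': array([-0.001, -0.   , -0.   , -0.001,  0.002, -0.001]), 'tau': array([  0.   , -54.351, -36.18 ,   0.   ,   0.004,  -0.   ]), 'tcp_pos': array([161.831, 525.389, 230.691]), 'tcp_rot': array([ 0.149,  0.989, -0.001, -0.   ]), 'contact_force': array([-0.11 , -0.471,  0.702]), 'torque': array([ 0.001, -0.022,  0.01 ]), 'grasp_force': 0.0, 'finger_gap': 85.5070501692602}
scene {'fx': 458.23915557108757, 'fy': 458.23915557108757, 'cx': 320.6694466706524, 'cy': 194.31159919247054, 'extrinsics': array([[  -0.679,    0.613,   -0.404,  909.855],
       [   0.734,    0.56 ,   -0.385,  418.82 ],
       [  -0.01 ,   -0.558,   -0.83 , 1046.11 ],
       [   0.   ,    0.   ,    0.   ,    1.   ]])}
side {'fx': 422.81370976524835, 'fy': 422.81370976524835, 'cx': 325.65420573576637, 'cy': 199.11961140731694, 'extrinsics': array([[   0.966,   -0.17 ,    0.195,  227.38 ],
       [  -0.258,   -0.57 ,    0.78 , -970.949],
       [  -0.022,   -0.804,   -0.595,  868.182],
       [   0.   ,    0.   ,    0.   ,    1.   ]])}
{'fx': 346.39012697273813, 'fy': 346.39012697273813, 'cx': 318.4922783611455, 'cy': 200.41535248462893, 'T_tool_cam': array([[  -0.   ,   -0.945,   -0.328,   85.431],
       [   1.   ,   -0.   ,   -0.   ,   -1.062],
       [   0.   ,   -0.328,    0.945, -142.91 ],
       [   0.   ,    0.   ,    0.   ,    1.   ]])}
```

View pics/scene0.png

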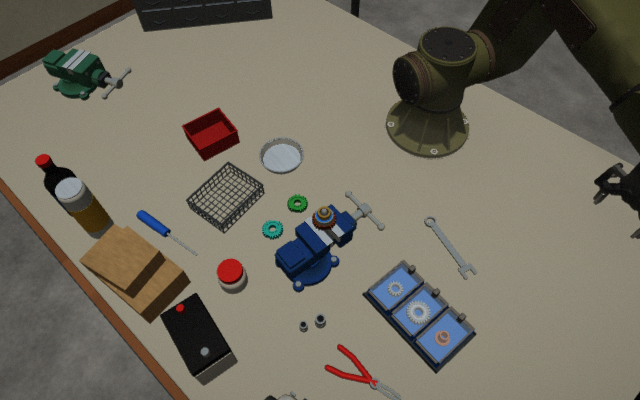

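View pics/side0.png

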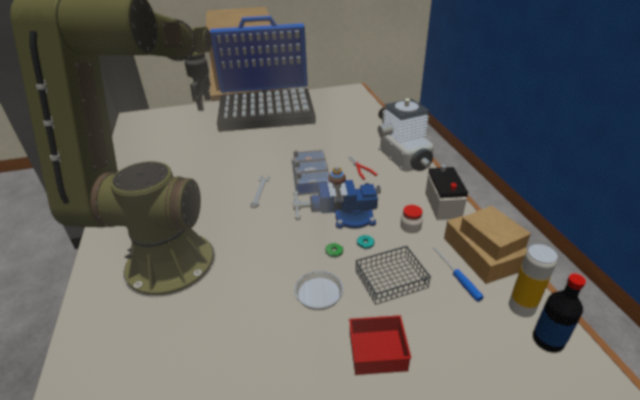

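Scene picture: stack on the blue vice at about (324,215); organiser with three compartments: small pinion (396,289), large gear (418,312), copper bush (443,338); tin (210,134), dish (282,155), basket (226,196). Green (297,203) and turquoise (272,229) rings are look-alikes. Next I enlarge the area and cast rough rays.

```bash
cat > h.py <<'E'
from plant import ctrl, imaging
import cv2, numpy as np
from scipy.spatial.transform import Rotation as R
np.set_printoptions(precision=1,suppress=True)
def Tcam(n,s=None):
    p=imaging.camera_params(n)
    if n!="wrist": return p,p["extrinsics"]
    T=np.eye(4); T[:3,:3]=R.from_quat(s["tcp_rot"]).as_matrix(); T[:3,3]=s["tcp_pos"]
    return p,T@p["T_tool_cam"]
def ray(n,uv,s=None):
    p,T=Tcam(n,s); d=T[:3,:3]@np.array([(uv[0]-p["cx"])/p["fx"],(uv[1]-p["cy"])/p["fy"],1.])
    return T[:3,3],d/np.linalg.norm(d)
def onz(n,uv,z,s=None):
    o,d=ray(n,uv,s); return o+d*(z-o[2])/d[2]
def tri(a,b):
    (o1,d1),(o2,d2)=a,b
    t=np.linalg.lstsq(np.c_[d1,-d2],o2-o1,rcond=None)[0]
    p,q=o1+t[0]*d1,o2+t[1]*d2
    return (p+q)/2,np.linalg.norm(p-q)
def proj(n,P,s=None):
    p,T=Tcam(n,s); c=np.linalg.inv(T)@np.r_[P,1]; return np.array([p["fx"]*c[0]/c[2]+p["cx"],p["fy"]*c[1]/c[2]+p["cy"]])
def shot(n,f):
    s=ctrl.get_state(); im=imaging.capture(n)[:,:,::-1].copy(); cv2.imwrite(f"pics/{f}.png",im); return s,im
E
python3 - <<'E'
from h import *
for k,uv,z in [("stack",(324,211),190),("tin",(210,132),55),("dish",(282,154),22),("basket",(226,195),45),("pinion",(396,289),10),("gear",(418,312),17),("bush",(443,338),10),("tab1",(416,267),50),("tab2",(436,290),50),("tab3",(463,317),50)]:
    print(k,onz("scene",uv,z))
print(tri(ray("scene",(324,208)),ray("side",(337,172))))
im=cv2.imread("pics/scene0.png")
cv2.imwrite("pics/c0.png",cv2.resize(im[170:380,260:500],None,fx=3.2,fy=2.85*1,interpolation=cv2.INTER_CUBIC))
E
```

```text
stack [521.   57.1 190. ]
tin [ 484.1 -422.9   55. ]
dish [ 384.4 -232.6   22. ]
basket [ 592.9 -228.4   45. ]
pinion [484.5 256.   10. ]
gear [497.8 328.7  17. ]
bush [505.9 404.8  10. ]
tab1 [425.3 263.4  50. ]
tab2 [441.  331.2  50. ]
tab3 [453.  411.5  50. ]
(array([516.4,  48.6, 185.1]), np.float64(6.961328854710498))
```

View pics/c0.png

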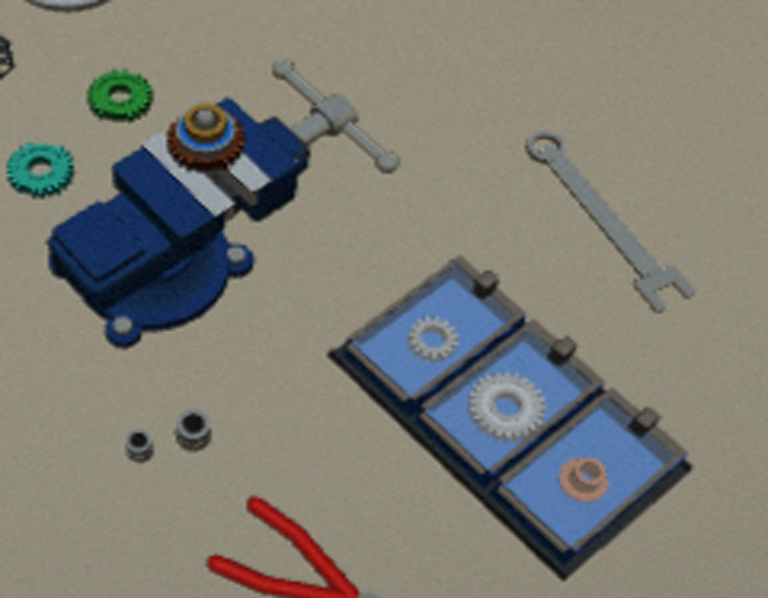

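Three gears and bushes in the organiser: pinion at (396,289), the large gear at (418,312) and the bush at (443,338). The crop confirms the middle one is the large steel gear with the same diameter as the worn one. The stack is brass, then blue, then rusty. I square up the tool with the world axes and go above the shaft.

{"api": "apply_moves", "payload": {
  "dp": [
    [0,0,0],
    [0,0,0],
    [-25.5,-33.6,-4.3],
    [-25.5,-33.6,-4.3],
    [-25.5,-33.6,-4.3],
    [-25.5,-33.6,-4.3],
    [-25.5,-33.6,-4.3],
    [-25.5,-33.6,-4.3],
    [-25.5,-33.6,-4.3],
    [-25.5,-33.6,-4.3],
    [-25.5,-33.6,-4.3],
    [-25.5,-33.6,-4.3],
    [-25.5,-33.6,-4.3],
    [-25.5,-33.6,-4.3],
    [-25.5,-33.6,-4.3],
    [-25.5,-33.6,-4.3],
    [0,0,0],
    [0,0,0]
  ],
  "turn": [-0.149,-0.149,0,0,0,0,0,0,0,0,0,0,0,0,0,0,0,0],
  "jaw": [0,0,0,0,0,0,0,0,0,0,0,0,0,0,0,0,0,0],
  "force": 40
}}

```text
time: 1.95
tcp_pos: [518.6, 54.4, 291.0]
tcp_rot: [0.001, 1.0, 0.0, -0.001]
contact_force: [-0.1, 0.5, 0.4]
finger_gap: 85.5
grasp_force: 0.0
```

Run:
```python
from h import *
s,im=shot("wrist","w1"); print(s["tcp_pos"],s["tcp_rot"].round(3),s["time"],s["contact_force"])
hsv=cv2.cvtColor(im,cv2.COLOR_BGR2HSV)
for n,lo,hi in [("brass",(15,90,60),(30,255,255)),("blue",(95,80,120),(115,255,255)),("rust",(0,90,30),(14,255,200))]:
    m=cv2.inRange(hsv,lo,hi); c=sorted(cv2.findContours(m,0,2)[0],key=cv2.contourArea)[-3:]
    for k in c:
        (x,y),r=cv2.minEnclosingCircle(k); print(n,cv2.contourArea(k),x,y,r)
```

```text
[518.6  54.4 291. ] [ 0.  1.  0. -0.] 1.95 [-0.1  0.5  0.4]
brass 24.0 205.0 362.5 7.762187480926514
brass 406.0 9.15217399597168 387.0 15.09189510345459
brass 1068.5 321.4685974121094 203.1884002685547 19.325654983520508
blue 1836.0 312.5 223.0 45.40108871459961
blue 2314.5 483.8711853027344 127.68777465820312 47.63068771362305
blue 2552.5 327.0206298828125 139.1326904296875 45.541500091552734
rust 507.5 321.3462219238281 191.79766845703125 32.01539611816406
rust 1088.5 493.92718505859375 267.52911376953125 42.07554626464844
rust 1602.0 237.3141632080078 323.44354248046875 24.57300567626953
```

View pics/w1.png

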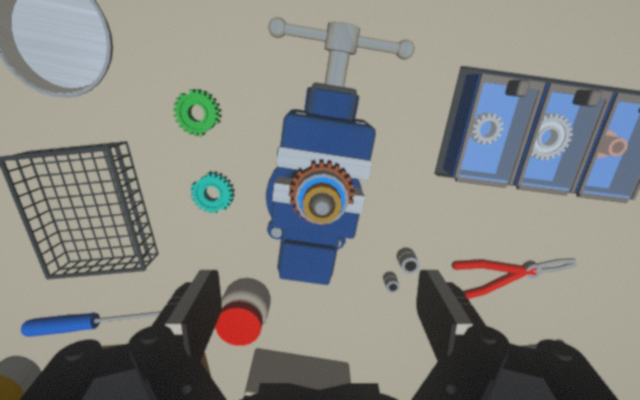

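Wrist picture: the stack sits at (322,203), brass on top with the grey shaft tip at (322,206), blue bearing and rusty gear under it. Green (197,112) and turquoise (213,192) look-alikes, basket at left, organiser at right with the large gear at (552,137). I take the brass ring's top edge for a close fix.

Run:
```python
from h import *
s=ctrl.get_state(); im=cv2.imread("pics/w1.png"); hsv=cv2.cvtColor(im,cv2.COLOR_BGR2HSV)
m=cv2.inRange(hsv,(15,90,60),(30,255,255))
k=max(cv2.findContours(m,0,2)[0],key=cv2.contourArea); print(cv2.boundingRect(k))
x,y,w,h=cv2.boundingRect(k)
u=x+(w-1)/2
e=onz("wrist",(u,y+h-.5),190,s); print("far edge",e,"centre x",e[0]-15,"y",e[1])
print([onz("wrist",(a,206),190,s) for a in (x-.5,x+w-.5)])
c=im[170:240,285:360]; cv2.imwrite("pics/c1.png",cv2.resize(c,None,fx=8,fy=8,interpolation=cv2.INTER_CUBIC))
# grey tip
g=cv2.inRange(hsv,(0,0,60),(180,70,255))[195:220,308:336]; n,l,st,ce=cv2.connectedComponentsWithStats(g)
print(st,ce+[308,195])
# dish, basket, tin from scene: fixed containers
sc=cv2.imread("pics/scene0.png"); hs=cv2.cvtColor(sc,cv2.COLOR_BGR2HSV)
r=cv2.inRange(hs,(0,150,60),(8,255,255))|cv2.inRange(hs,(172,150,60),(180,255,255))
k=max(cv2.findContours(r[90:170,170:250],0,2)[0],key=cv2.contourArea)+[170,90]
print("tin poly",cv2.approxPolyDP(k,3,True).reshape(-1,2).tolist())
```

```text
(304, 184, 36, 39)
far edge [534.9  56.6 190. ] centre x 519.9008594843287 y 56.5836851204712
[array([521.5,  43.1, 190. ]), array([521.5,  70.1, 190. ])]
[[  0   0  28  25 284]
 [  2   0  24  21 406]
 [  0  23   3   2   5]
 [ 25  23   3   2   5]] [[321.4 210.2]
 [321.6 204.5]
 [308.8 218.6]
 [334.2 218.6]]
tin poly [[218, 108], [182, 126], [199, 149], [236, 131]]
```

View pics/c1.png

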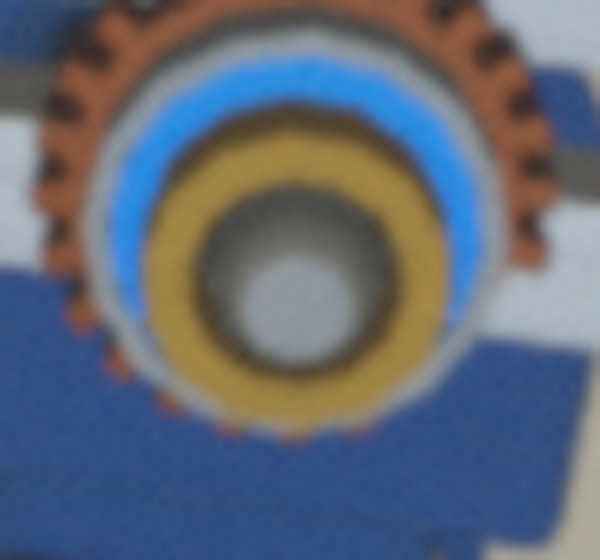

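The crop shows the ring top's centre at (322.3,204.9) and the shaft's tip disc at (322.3,208.5).

Run:
```python
from h import *
s=ctrl.get_state(); print(onz("wrist",(321.8,204.4),190,s),onz("wrist",(321.8,208),196,s))
for uv in [[218,108],[182,126],[199,149],[236,131]]: print("tin",onz("scene",uv,55))
```

```text
[520.2  56.8 190. ] [520.9  56.7 196. ]
tin [ 406.7 -479.3   55. ]
tin [ 524.2 -501.3   55. ]
tin [ 545.5 -396.5   55. ]
tin [ 431.1 -370.3   55. ]
```

{"api": "apply_moves", "payload": {
  "dp": [
    [-1,1.2,30],
    [-1,1.2,40],
    [0,0,30],
    [0,0,12],
    [0,0,0],
    [0,0,0],
    [0,0,0],
    [0,0,0],
    [0,0,0],
    [0,0,0],
    [0,0,0]
  ],
  "turn": [0,0,0,0,0,0,0,0,0,0,0],
  "jaw": [60,60,100,100,255,255,255,255,255,255,255],
  "force": 40
}}

```text
time: 3.1
tcp_pos: [521.0, 57.4, 180.5]
tcp_rot: [0.0, 1.0, 0.0, 0.001]
contact_force: [-1.4, 1.8, 6.6]
finger_gap: 27.9
grasp_force: 40.0
```

{"api": "apply_moves", "payload": {
  "dp": [
    [0,0,-10],
    [0,0,-20],
    [0,0,-30],
    [0,0,-20],
    [0,0,0]
  ],
  "turn": [0,0,0,0,0],
  "jaw": [255,255,255,255,255]
}}

```text
time: 3.6
tcp_pos: [521.3, 57.3, 262.8]
tcp_rot: [0.0, 1.0, 0.0, 0.002]
contact_force: [0.3, 0.3, -1.1]
finger_gap: 27.7
grasp_force: 39.5
```

Run:
```python
from h import *
print("dish",onz("side",(319,290),22),"basket",onz("side",(392,268),45),"tin",onz("side",(378,335),55))
s,im=shot("wrist","w2"); print(s["finger_gap"],s["contact_force"])
im2=imaging.capture("scene")[:,:,::-1]
a=cv2.resize(im[120:320,200:440],(480,400)); b=cv2.resize(im2[100:260,180:372],(480,400),interpolation=cv2.INTER_CUBIC)
cv2.imwrite("pics/c2.png",np.vstack([a,b])[:, :][:600] if 0 else cv2.resize(np.hstack([a,b]),(800,333)))
```

```text
dish [ 385.7 -241.5   22. ] basket [ 587.8 -241.1   45. ] tin [ 474.7 -434.4   55. ]
27.6834407016137 [ 0.3  0.3 -1.1]
```

View pics/c2.png

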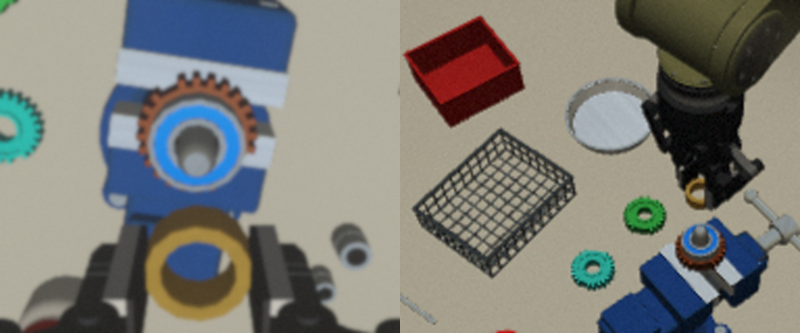

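Bearing and rusty gear stayed on the shaft, and the spacer hangs upright in the pads. On to the dish.

{"api": "apply_moves", "payload": {
  "dp": [
    [16.9,-36.8,0],
    [16.9,-36.8,0],
    [16.9,-36.8,0],
    [16.9,-36.8,0],
    [16.9,-36.8,0],
    [16.9,-36.8,0],
    [16.9,-36.8,0],
    [16.9,-36.8,0],
    [0,0,40],
    [0,0,45],
    [0,0,45],
    [0,0,45],
    [0,0,40],
    [0,0,20],
    [0,0,10],
    [0,0,3],
    [0,0,0]
  ],
  "turn": [0,0,0,0,0,0,0,0,0,0,0,0,0,0,0,0,0],
  "jaw": [255,255,255,255,255,255,255,255,255,255,255,255,255,255,255,255,255]
}}

```text
time: 5.4
tcp_pos: [385.2, -237.0, 11.8]
tcp_rot: [0.0, 1.0, -0.0, 0.0]
contact_force: [-0.5, 0.2, -0.9]
finger_gap: 27.7
grasp_force: 39.6
```

{"api": "apply_moves", "payload": {
  "dp": [
    [0,0,1],
    [0,0,1],
    [0,0,0.5],
    [0,0,0],
    [0,0,0]
  ],
  "turn": [0,0,0,0,0],
  "jaw": [255,255,255,255,255]
}}

```text
time: 5.9
tcp_pos: [385.2, -237.0, 9.1]
tcp_rot: [0.0, 1.0, -0.0, 0.0]
contact_force: [0.3, -0.3, -0.2]
finger_gap: 27.8
grasp_force: 39.6
```

{"api": "apply_moves", "payload": {
  "dp": [
    [0,0,0.7],
    [0,0,0.7],
    [0,0,0]
  ],
  "turn": [0,0,0],
  "jaw": [255,255,255]
}}

```text
time: 6.2
tcp_pos: [385.3, -237.1, 8.4]
tcp_rot: [0.0, 1.0, -0.0, 0.0]
contact_force: [-5.3, 4.0, 17.0]
finger_gap: 28.0
grasp_force: 41.2
```

{"api": "apply_moves", "payload": {
  "dp": [
    [0,0,0],
    [0,0,0],
    [0,0,0],
    [0,0,-10],
    [0,0,-30],
    [0,0,-45],
    [0,0,-45],
    [0,0,-45],
    [0,0,-40],
    [0,0,-40],
    [0,0,0]
  ],
  "turn": [0,0,0,0,0,0,0,0,0,0,0],
  "jaw": [150,120,100,100,80,60,60,60,60,60,60]
}}

```text
time: 7.3
tcp_pos: [386.1, -237.7, 268.3]
tcp_rot: [0.0, 1.0, -0.003, 0.004]
contact_force: [0.1, -0.1, -0.5]
finger_gap: 64.7
grasp_force: 0.0
```

Run:
```python
from h import *
s,im=shot("wrist","w3"); print(s["tcp_pos"],s["finger_gap"])
for p in [(588,-236,45),(480,-432,55)]: print(proj("wrist",p,s))
```

```text
[ 386.1 -237.7  268.3] 64.73611215470605
[321.6 318. ]
[150.6 245.1]
```

View pics/w3.png

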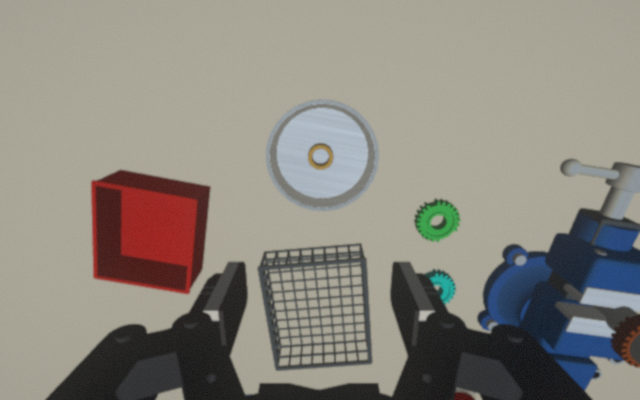

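Spacer stands upright in the dish at (320,155); basket rim centre about (319,314) agrees with (586,-237). Back for the bearing.

{"api": "apply_moves", "payload": {
  "dp": [
    [-16.8,36.8,0],
    [-16.8,36.8,0],
    [-16.8,36.8,0],
    [-16.8,36.8,0],
    [-16.8,36.8,0],
    [-16.8,36.8,0],
    [-16.8,36.8,0],
    [-16.8,36.8,0],
    [0,0,40],
    [0,0,40],
    [0,0,20],
    [0,0,0],
    [0,0,0],
    [0,0,0],
    [0,0,0],
    [0,0,0],
    [0,0,0],
    [0,0,0]
  ],
  "turn": [0,0,0,0,0,0,0,0,0,0,0,0,0,0,0,0,0,0],
  "jaw": [60,60,60,60,60,60,60,60,60,60,60,60,255,255,255,255,255,255]
}}

```text
time: 9.15
tcp_pos: [520.4, 57.3, 164.2]
tcp_rot: [0.0, 1.0, 0.0, 0.001]
contact_force: [-0.5, -0.1, 7.6]
finger_gap: 39.9
grasp_force: 40.8
```

{"api": "apply_moves", "payload": {
  "dp": [
    [0,0,-6],
    [0,0,-12],
    [0,0,-25],
    [0,0,-35],
    [0,0,-25],
    [0,0,0]
  ],
  "turn": [0,0,0,0,0,0],
  "jaw": [255,255,255,255,255,255]
}}

```text
time: 9.75
tcp_pos: [520.7, 57.4, 270.2]
tcp_rot: [0.0, 1.0, 0.0, 0.003]
contact_force: [0.3, 0.0, -0.3]
finger_gap: 39.7
grasp_force: 40.5
```

Run:
```python
from h import *
s,im=shot("wrist","w4"); print(s["finger_gap"],s["contact_force"])
im2=imaging.capture("side")[:,:,::-1]
cv2.imwrite("pics/c4.png",np.hstack([cv2.resize(im[120:320,200:440],(400,333)),cv2.resize(im2[120:220,280:400],(400,333),interpolation=cv2.INTER_CUBIC)]))
```

```text
39.708672812264005 [ 0.3  0.  -0.3]
```

View pics/c4.png

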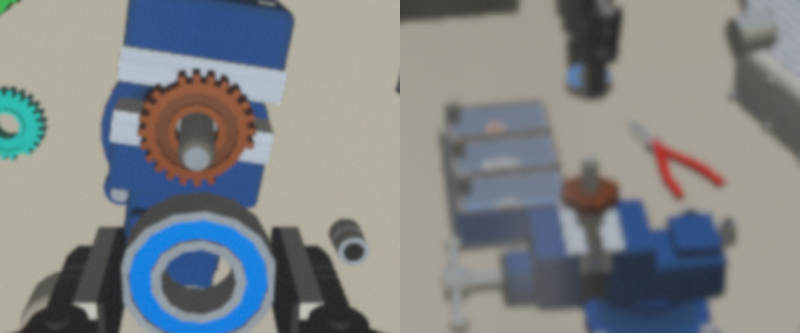

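Bearing is held level; the rusty gear alone is on the shaft. To the basket.

{"api": "apply_moves", "payload": {
  "dp": [
    [-8.2,-36.8,0],
    [-8.2,-36.8,0],
    [-8.2,-36.8,0],
    [-8.2,-36.8,0],
    [-8.2,-36.8,0],
    [-8.2,-36.8,0],
    [-8.2,-36.8,0],
    [-8.2,-36.8,0],
    [0,0,40],
    [0,0,45],
    [0,0,45],
    [0,0,45],
    [0,0,45],
    [0,0,30],
    [0,0,10],
    [0,0,3],
    [0,0,0]
  ],
  "turn": [0,0,0,0,0,0,0,0,0,0,0,0,0,0,0,0,0],
  "jaw": [255,255,255,255,255,255,255,255,255,255,255,255,255,255,255,255,255]
}}

```text
time: 11.55
tcp_pos: [584.9, -237.0, 2.9]
tcp_rot: [0.0, 1.0, 0.0, -0.0]
contact_force: [0.3, 1.0, 1.6]
finger_gap: 39.9
grasp_force: 42.0
```

{"api": "apply_moves", "payload": {
  "dp": [
    [0,0,0.5],
    [0,0,0],
    [0,0,0],
    [0,0,-2],
    [0,0,-20],
    [0,0,-45],
    [0,0,-45],
    [0,0,-45],
    [0,0,-45],
    [0,0,-45],
    [0,0,-20],
    [0,0,0]
  ],
  "turn": [0,0,0,0,0,0,0,0,0,0,0,0],
  "jaw": [255,130,100,80,60,60,30,0,0,0,0,0]
}}

```text
time: 12.75
tcp_pos: [585.7, -237.4, 272.9]
tcp_rot: [0.0, 1.0, -0.001, 0.003]
contact_force: [1.1, 0.8, 0.4]
finger_gap: 85.0
grasp_force: 0.0
```

Run:
```python
from h import *
s,im=shot("wrist","w5"); print(s["tcp_pos"],s["finger_gap"])
hsv=cv2.cvtColor(im,cv2.COLOR_BGR2HSV); m=cv2.inRange(hsv,(95,140,150),(112,255,255))
k=max(cv2.findContours(m[:,200:440],0,2)[0],key=cv2.contourArea)+[200,0]; print(cv2.contourArea(k),cv2.fitEllipse(k),onz("wrist",cv2.fitEllipse(k)[0],16,s))
```

```text
[ 585.7 -237.4  272.9] 84.98432613088593
702.0 ((247.0931854248047, 293.1952819824219), (11.25875186920166, 112.59871673583984), 83.89669036865234) [ 773.1 -335.6   16. ]
```

Run:
```python
from h import *
s=ctrl.get_state(); im=cv2.imread("pics/w5.png"); p=proj("wrist",(585,-237,16),s); print(p)
x,y=p.astype(int); cv2.imwrite("pics/c5.png",cv2.resize(im[max(0,y-90):y+90,x-110:x+110],None,fx=2.5,fy=2.5))
hsv=cv2.cvtColor(im,cv2.COLOR_BGR2HSV); m=cv2.inRange(hsv,(95,100,100),(115,255,255)); q=np.argwhere(m[y-40:y+40,x-40:x+40]); print(len(q),q.mean(0)+[y-40,x-40], q.min(0),q.max(0))
```

```text
[319.6 157.5]
442 [155.9 319.4] [24 25] [54 56]
```

View pics/c5.png

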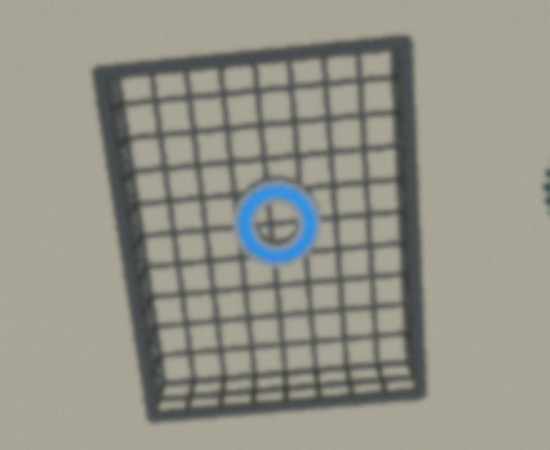

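Bearing lies flat in mid-basket. Now the worn gear.

{"api": "apply_moves", "payload": {
  "dp": [
    [8.1,36.8,0],
    [8.1,36.8,0],
    [8.1,36.8,0],
    [8.1,36.8,0],
    [8.1,36.8,0],
    [8.1,36.8,0],
    [8.1,36.8,0],
    [8.1,36.8,0],
    [0,0,40],
    [0,0,40],
    [0,0,35],
    [0,0,10],
    [0,0,0],
    [0,0,0],
    [0,0,0],
    [0,0,0],
    [0,0,0],
    [0,0,0]
  ],
  "turn": [0,0,0,0,0,0,0,0,0,0,0,0,0,0,0,0,0,0],
  "jaw": [0,0,0,0,0,0,0,0,0,0,0,0,0,255,255,255,255,255],
  "force": 50
}}

```text
time: 14.6
tcp_pos: [521.3, 57.4, 146.0]
tcp_rot: [0.0, 1.0, 0.0, 0.002]
contact_force: [-1.8, -0.1, 7.8]
finger_gap: 51.7
grasp_force: 51.3
```

{"api": "apply_moves", "payload": {
  "dp": [
    [0,0,-6],
    [0,0,-12],
    [0,0,-25],
    [0,0,-35],
    [0,0,-35],
    [0,0,0]
  ],
  "turn": [0,0,0,0,0,0],
  "jaw": [255,255,255,255,255,255]
}}

```text
time: 15.2
tcp_pos: [521.8, 57.4, 262.9]
tcp_rot: [0.0, 1.0, 0.0, 0.004]
contact_force: [-0.3, 0.7, -2.0]
finger_gap: 51.3
grasp_force: 52.9
```

Run:
```python
from h import *
s,im=shot("wrist","w6"); print(s["finger_gap"],s["contact_force"])
cv2.imwrite("pics/c6.png",cv2.resize(im[110:330,180:460],None,fx=2.5,fy=2.5))
```

```text
51.30840218014376 [-0.3  0.7 -2. ]
```

View pics/c6.png

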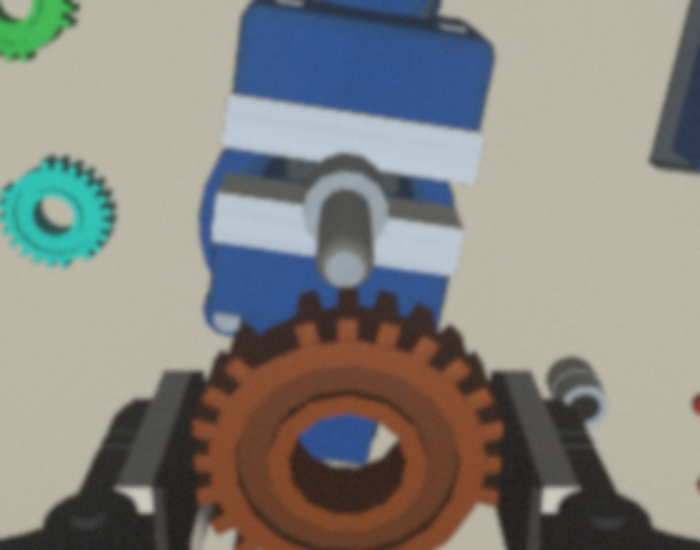

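Worn gear held; the bare shaft tip shows at about (318,217) in the full frame, collar centre (318,192). To the tin.

{"api": "apply_moves", "payload": {
  "dp": [
    [3.2,-37.6,0],
    [3.2,-37.6,0],
    [3.2,-37.6,0],
    [3.2,-37.6,0],
    [3.2,-37.6,0],
    [3.2,-37.6,0],
    [3.2,-37.6,0],
    [3.2,-37.6,0],
    [3.2,-37.6,0],
    [3.2,-37.6,0],
    [3.2,-37.6,0],
    [3.2,-37.6,0],
    [3.2,-37.6,0],
    [0,0,0],
    [0,0,0]
  ],
  "turn": [0,0,0,0,0,0,0,0,0,0,0,0,0,0,0],
  "jaw": [255,255,255,255,255,255,255,255,255,255,255,255,255,255,255]
}}

```text
time: 16.75
tcp_pos: [478.0, -431.6, 255.6]
tcp_rot: [0.001, 1.0, 0.001, -0.001]
contact_force: [0.0, -0.5, -2.4]
finger_gap: 51.6
grasp_force: 53.0
```

Run:
```python
from h import *
im=cv2.imread("pics/w6.png")
s=dict(tcp_pos=np.array([521.8,57.4,262.9]),tcp_rot=np.array([0,1,0,0.004]))
for q in ([0,1,0,0.004],[0,1,0,0.]):
    s["tcp_rot"]=np.array(q); print(onz("wrist",(317.7,216.9),196,s),onz("wrist",(317.9,191.5),150,s))
s,im=shot("wrist","w7"); print(s["tcp_pos"])
hs=cv2.cvtColor(im,cv2.COLOR_BGR2HSV)
r=cv2.inRange(hs,(0,170,40),(6,255,255))|cv2.inRange(hs,(174,170,40),(180,255,255))
k=max(cv2.findContours(r,0,2)[0],key=cv2.contourArea); P=cv2.approxPolyDP(k,4,True).reshape(-1,2)
for u in P: print(u,onz("wrist",u,55,s))
```

```text
[520.8  56.  196. ] [518.4  56.1 150. ]
[520.3  56.  196. ] [517.5  56.1 150. ]
[ 478.  -431.6  255.6]
[266  95] [ 405.1 -481.8   55. ]
[250 210] [ 521.6 -504.8   55. ]
[350 228] [ 542.7 -398.2   55. ]
[377 117] [ 425.8 -375.3   55. ]
```

{"api": "apply_moves", "payload": {
  "dp": [
    [3,-6,40],
    [0,0,45],
    [0,0,45],
    [0,0,45],
    [0,0,40],
    [0,0,25],
    [0,0,8],
    [0,0,0],
    [0,0,0],
    [0,0,0],
    [0,0,0],
    [0,0,-20],
    [0,0,-45],
    [0,0,-45],
    [0,0,-45],
    [0,0,-45],
    [0,0,0]
  ],
  "turn": [0,0,0,0,0,0,0,0,0,0,0,0,0,0,0,0,0],
  "jaw": [255,255,255,255,255,255,255,255,80,60,55,55,80,80,80,80,80]
}}

```text
time: 18.5
tcp_pos: [476.9, -438.7, 216.8]
tcp_rot: [0.0, 1.0, -0.004, 0.004]
contact_force: [0.3, -0.9, -0.3]
finger_gap: 59.0
grasp_force: 0.0
```

Run:
```python
from h import *
s,im=shot("wrist","w8"); print(s["tcp_pos"],s["finger_gap"])
sc=imaging.capture("scene")[:,:,::-1]; cv2.imwrite("pics/sc8.png",sc)
p=proj("wrist",(475,-438,10),s).astype(int); print(p)
a=cv2.resize(im[max(0,p[1]-80):max(0,p[1]-80)+160,p[0]-96:p[0]+96],(480,400))
b=cv2.resize(cv2.imread("pics/w1.png")[50:210,430:622],(480,400),interpolation=cv2.INTER_CUBIC)
cv2.imwrite("pics/c8.png",cv2.resize(np.hstack([a,b]),(800,333)))
```

```text
[ 476.9 -438.7  216.8] 59.00060603617145
[321 164]
```

View pics/c8.png

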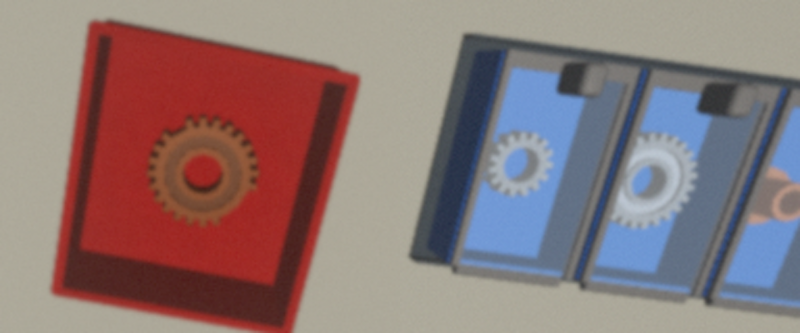

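Worn gear lies in the tin (picture left half); the right half confirms the large steel gear is in the middle compartment. Over to the organiser.

{"api": "apply_moves", "payload": {
  "dp": [
    [0,20,-25],
    [-0.2,40,-18],
    [-0.2,40,0],
    [-0.2,40,0],
    [-0.2,40,0],
    [-0.2,40,0],
    [-0.2,40,0],
    [-0.2,40,0],
    [-0.2,40,0],
    [-0.2,40,0],
    [-0.2,40,0],
    [-0.2,40,0],
    [-0.2,40,0],
    [-0.2,40,0],
    [-0.2,40,0],
    [-0.2,40,0],
    [-0.2,40,0],
    [-0.2,40,0],
    [-0.2,40,0],
    [0,28,0]
  ],
  "turn": [0,0,0,0,0,0,0,0,0,0,0,0,0,0,0,0,0,0,0,0],
  "jaw": [80,80,80,80,80,80,80,80,80,80,80,80,80,80,80,80,80,80,80,80]
}}

```text
time: 20.6
tcp_pos: [478.9, 332.6, 250.2]
tcp_rot: [-0.0, 1.0, -0.001, -0.001]
contact_force: [0.4, -0.3, -0.4]
finger_gap: 58.7
grasp_force: 0.0
```

{"api": "apply_moves", "payload": {
  "dp": [
    [0,0,0],
    [0,0,0]
  ],
  "turn": [0,0],
  "jaw": [80,80]
}}

```text
time: 20.8
tcp_pos: [479.3, 330.5, 250.5]
tcp_rot: [-0.0, 1.0, -0.001, -0.001]
contact_force: [0.2, -0.2, -0.8]
finger_gap: 58.6
grasp_force: 0.0
```

Run:
```python
from h import *
s,im=shot("wrist","w9"); print(s["tcp_pos"],s["tcp_rot"])
cv2.imwrite("pics/c9.png",cv2.resize(im[60:330,160:500],(800,635))[:600])
```

```text
[479.3 330.5 250.5] [-0.  1. -0. -0.]
```

View pics/c9.png

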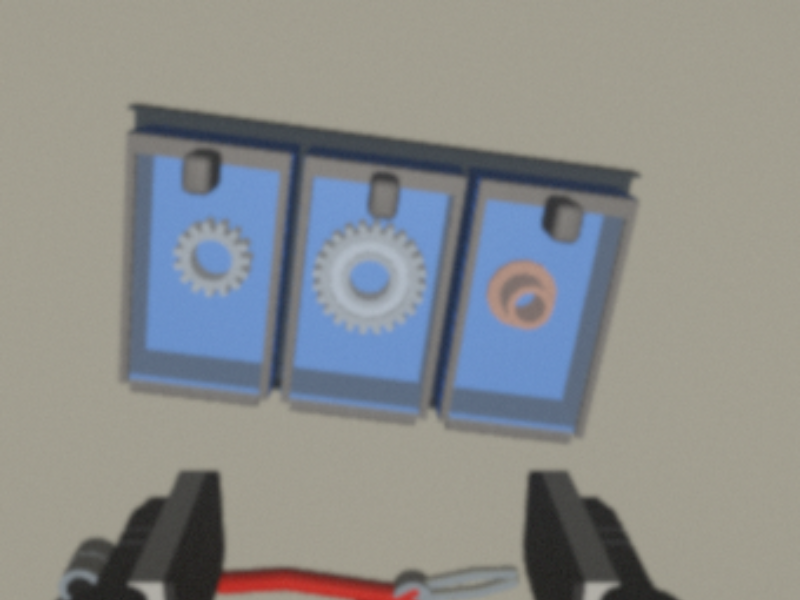

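Picture: three compartments; gear centre at full-frame pixel (317.4,178), its lid's tab top face at (323.6,144.6), neighbour tabs at (245,133) and (399,152).

Run:
```python
from h import *
s=ctrl.get_state(); k=340/800
def P(a,b,z): return onz("wrist",(160+a*k-.5,60+b*k-.5),z,s)
g=P(370.5,277,17); t=P(385,199,65); print(g,t,np.linalg.norm((g-t)[:2]),np.degrees(np.arctan2(*(g-t)[1::-1])))
T=[P(203,172,65),t,P(565,220,65)]; print(T, T[2]-T[0])
C=[P(130,383,38),P(577,440,38)]; print("far edge",C,C[1]-C[0]); N=[P(130,135,38),P(635,195,38)]; print(N,N[1]-N[0])
im=cv2.imread("pics/scene0.png");
```

```text
[496.6 327.1  17. ] [450.9 333.3  65. ] 46.08174653597265 -7.7865565859481425
[array([440. , 260.5,  65. ]), array([450.9, 333.3,  65. ]), array([459.6, 406.7,  65. ])] [ 19.6 146.3   0. ]
far edge [array([542.5, 213.4,  38. ]), array([572.6, 427. ,  38. ])] [ 30.  213.5   0. ]
[array([428.1, 224.8,  38. ]), array([454. , 442.8,  38. ])] [ 25.9 218.    0. ]
```

{"api": "apply_moves", "payload": {
  "dp": [
    [0,0,0],
    [14.3,-0.5,40],
    [14.4,-0.5,45],
    [0,0,45],
    [0,0,40],
    [0,0,20],
    [0,0,10],
    [0,0,5],
    [0,0,0],
    [0,0,0]
  ],
  "turn": [0.131,0,0,0,0,0,0,0,0,0],
  "jaw": [130,130,130,130,130,130,130,130,130,130],
  "force": 30
}}

```text
time: 21.85
tcp_pos: [451.7, 333.5, 48.3]
tcp_rot: [0.066, 0.998, 0.001, 0.001]
contact_force: [-0.2, 0.1, 0.6]
finger_gap: 41.9
grasp_force: 0.0
```

{"api": "apply_moves", "payload": {
  "dp": [
    [0,0,0],
    [0,0,0],
    [0,0,0],
    [0,0,0],
    [0,0,0],
    [0,0,0]
  ],
  "turn": [0,0,0,0,0,0],
  "jaw": [255,255,255,255,255,255]
}}

```text
time: 22.45
tcp_pos: [451.5, 334.0, 47.8]
tcp_rot: [0.066, 0.998, 0.001, 0.001]
contact_force: [-0.5, 5.1, 4.1]
finger_gap: 11.2
grasp_force: 32.9
```

{"api": "apply_moves", "payload": {
  "dp": [
    [-3.5,0,-13.4],
    [-5.2,0,-12.8],
    [-6.9,0,-12.1],
    [-8.3,0,-11],
    [-9.8,0,-9.9],
    [-10.9,0,-8.5],
    [0,0,0]
  ],
  "turn": [0,0,0,0,0,0,0],
  "jaw": [255,255,255,255,255,255,255]
}}

```text
time: 23.15
tcp_pos: [496.3, 328.1, 115.8]
tcp_rot: [0.066, 0.998, 0.001, 0.001]
contact_force: [-0.5, 7.2, 2.2]
finger_gap: 11.0
grasp_force: 31.1
```

{"api": "apply_moves", "payload": {
  "dp": [
    [-12,0,-7],
    [-12.7,0,-5.4],
    [-13.4,0,-3.7],
    [-13.7,0,-1.8],
    [-13.8,0,-0.1],
    [-13.8,0,1.7],
    [-13.4,0,3.5],
    [0,0,0]
  ],
  "turn": [0,0,0,0,0,0,0,0],
  "jaw": [255,255,255,255,255,255,255,255]
}}

```text
time: 23.95
tcp_pos: [588.8, 315.9, 128.2]
tcp_rot: [0.066, 0.998, 0.001, 0.001]
contact_force: [1.5, 6.1, 6.8]
finger_gap: 11.3
grasp_force: 29.9
```

Run:
```python
from h import *
s,im=shot("wrist","w10"); sc=imaging.capture("scene")[:,:,::-1]; sd=imaging.capture("side")[:,:,::-1]
cv2.imwrite("pics/c10.png",np.hstack([cv2.resize(sc[230:380,350:500],(400,400)),cv2.resize(sd[100:220,260:380],(400,400))]))
```

```text
(no output)
```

View pics/c10.png

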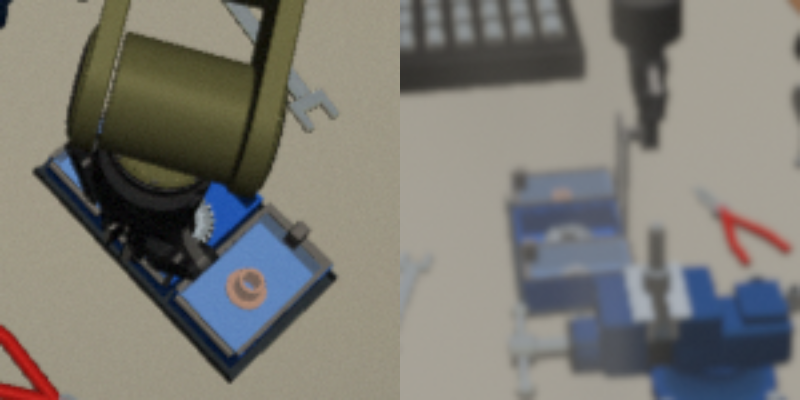

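Lid of the gear compartment stands open, bush and pinion lids are shut. Let go, rise, check joint 6 for the quarter turn.

{"api": "apply_moves", "payload": {
  "dp": [
    [0,0,0],
    [0,0,0],
    [0,0,0],
    [0,0,-15],
    [0,0,-35],
    [0,0,-40],
    [0,0,-25],
    [35,0,0],
    [35,0,0],
    [22,0,0],
    [0,0,0],
    [0,0,0]
  ],
  "turn": [0,0,0,0,0,0,0,0,0,0,0,0],
  "jaw": [150,130,130,130,130,130,130,100,80,80,80,80]
}}

```text
time: 25.3
tcp_pos: [496.3, 327.5, 243.9]
tcp_rot: [0.066, 0.998, 0.0, 0.001]
contact_force: [-0.3, -0.8, 1.0]
finger_gap: 58.7
grasp_force: 0.0
```

Run:
```python
from h import *
s,im=shot("wrist","w11"); print(s["tcp_pos"],s["tcp_rot"].round(4),s["qpos"].round(2),s["finger_gap"])
hs=cv2.cvtColor(im,cv2.COLOR_BGR2HSV)
p=proj("wrist",(497,327,17),s); print(p); x,y=p.astype(int)
cv2.imwrite("pics/c11.png",cv2.resize(im[y-70:y+70,x-90:x+90],None,fx=4,fy=4,interpolation=cv2.INTER_CUBIC))
```

```text
[496.3 327.5 243.9] [0.1 1.  0.  0. ] [ 0.5  0.4  1.4 -0.   1.4 -0.9] 58.67097290120995
[318.9 163.8]
```

View pics/c11.png

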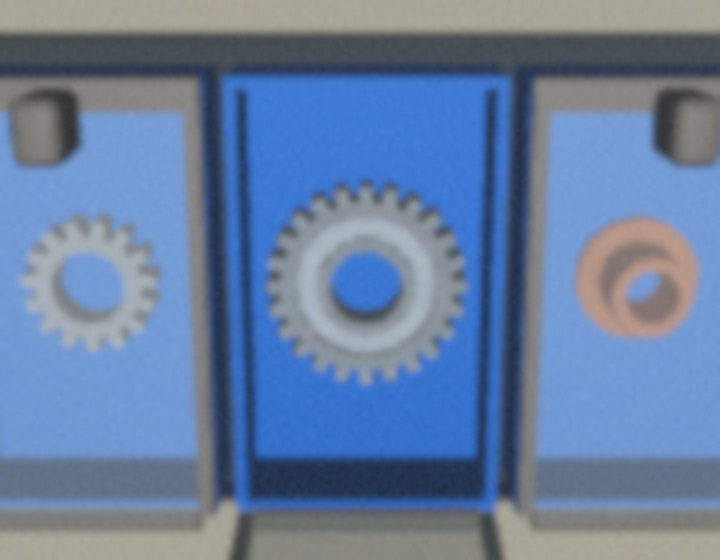

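The gear sits at full-frame (319.3,163.5), right under the tool and square to it. Quarter turn, then down with the fingers along the long side.

{"api": "apply_moves", "payload": {
  "dp": [
    [0,0,0],
    [0,0,0],
    [0,0,0],
    [0,0,0],
    [0,0,0],
    [0,0,0],
    [0,0,0],
    [0,0,0],
    [0,0,0],
    [0,0,0],
    [0,0,0],
    [0,0,40],
    [0,0,45],
    [0,0,45],
    [0,0,40],
    [0,0,25],
    [0,0,0]
  ],
  "turn": [0.143,0.143,0.143,0.143,0.143,0.143,0.143,0.143,0.143,0.143,0.141,0,0,0,0,0,0],
  "jaw": [60,60,60,60,60,60,60,60,60,60,60,60,60,60,60,60,60]
}}

```text
time: 27.05
tcp_pos: [495.3, 326.1, 43.9]
tcp_rot: [0.752, 0.659, -0.003, -0.001]
contact_force: [-0.3, -0.1, -0.2]
finger_gap: 65.4
grasp_force: 0.0
```

{"api": "apply_moves", "payload": {
  "dp": [
    [1.5,1.2,15],
    [0,0,15],
    [0,0,8],
    [0,0,2],
    [0,0,0]
  ],
  "turn": [0,0,0,0,0],
  "jaw": [60,60,60,60,60],
  "force": 50
}}

```text
time: 27.55
tcp_pos: [497.6, 328.7, 7.6]
tcp_rot: [0.752, 0.659, -0.0, -0.0]
contact_force: [-1.3, 0.2, 0.2]
finger_gap: 65.4
grasp_force: 0.0
```

{"api": "apply_moves", "payload": {
  "dp": [
    [0,0,0],
    [0,0,0],
    [0,0,0],
    [0,0,0],
    [0,0,0]
  ],
  "turn": [0,0,0,0,0],
  "jaw": [255,255,255,255,255]
}}

```text
time: 28.05
tcp_pos: [498.2, 329.0, 8.6]
tcp_rot: [0.752, 0.659, 0.001, 0.0]
contact_force: [-0.8, -0.8, 5.9]
finger_gap: 51.2
grasp_force: 53.1
```

The grip would be shallow; open, go 5 mm lower and grip again.

{"api": "apply_moves", "payload": {
  "dp": [
    [0,0,0],
    [0,0,0],
    [0,0,3],
    [0,0,2],
    [0,0,0],
    [0,0,0],
    [0,0,0],
    [0,0,0],
    [0,0,0],
    [0,0,0]
  ],
  "turn": [0,0,0,0,0,0,0,0,0,0],
  "jaw": [60,60,60,60,60,255,255,255,255,255]
}}

```text
time: 29.05
tcp_pos: [498.4, 329.3, 3.9]
tcp_rot: [0.752, 0.659, 0.001, 0.0]
contact_force: [-1.0, 1.0, 11.9]
finger_gap: 51.4
grasp_force: 59.7
```

{"api": "apply_moves", "payload": {
  "dp": [
    [0,0,-6],
    [0,0,-15],
    [0,0,-35],
    [0,0,-45],
    [0,0,-45],
    [0,0,-45],
    [0,0,-40],
    [0,0,-25],
    [0,0,0],
    [0,0,0]
  ],
  "turn": [0,0,0,0,0,0,0,0,0,0],
  "jaw": [255,255,255,255,255,255,255,255,255,255]
}}

```text
time: 30.05
tcp_pos: [497.3, 328.5, 258.1]
tcp_rot: [0.752, 0.659, -0.0, -0.0]
contact_force: [0.9, -1.0, -3.1]
finger_gap: 51.3
grasp_force: 53.3
```

Run:
```python
from h import *
s,im=shot("wrist","w12"); print(s["tcp_pos"],s["tcp_rot"].round(4),s["contact_force"],s["finger_gap"])
P=s["tcp_pos"]; print(proj("wrist",P+[0,0,13],s))
cv2.imwrite("pics/c12.png",cv2.resize(im[230:370,220:420],None,fx=4,fy=4,interpolation=cv2.INTER_CUBIC))
```

```text
[497.3 328.5 258.1] [ 0.8  0.7 -0.  -0. ] [ 0.9 -1.  -3.1] 51.27726766903015
[320.6 284.7]
```

View pics/c12.png

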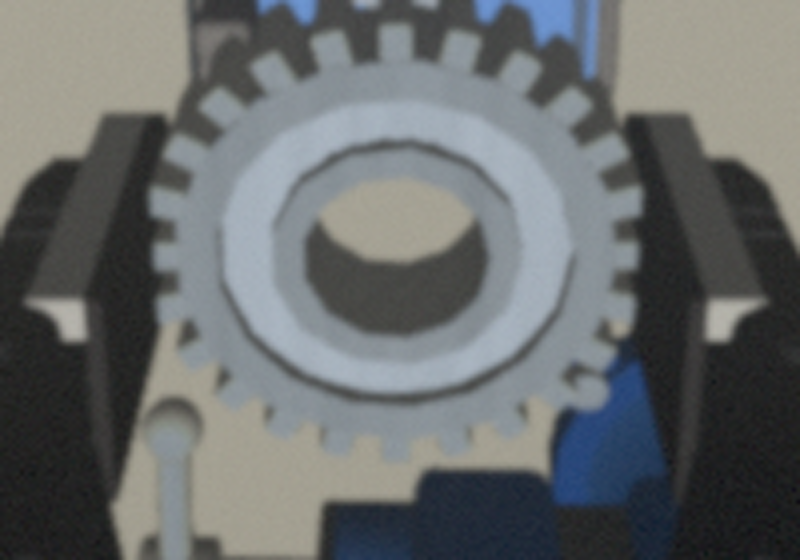

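Gear held squarely by its teeth; bore top centre at full-frame (318.6,293.6).

Run:
```python
from h import *
s=ctrl.get_state(); Rm=R.from_quat(s["tcp_rot"]).as_matrix()
for h in (11,13,15,17): print(h,Rm.T@(onz("wrist",(318.6,293.6),s["tcp_pos"][2]+h,s)-s["tcp_pos"]))
o,d=ray("wrist",(318.6,293.6),s); print(o-s["tcp_pos"])
# depth check using pads gap: outer tooth width 488/4 px for 54
```

```text
11 [ -5.9  -0.9 -11. ]
13 [ -4.5  -0.9 -13. ]
15 [ -3.2  -0.9 -15. ]
17 [ -1.8  -0.9 -17. ]
[ 10.5  83.4 142.8]
```

{"api": "apply_moves", "payload": {
  "dp": [
    [-37.5,8.3,0],
    [-37.5,8.3,0],
    [-37.5,8.3,0],
    [-37.5,8.3,0],
    [-37.5,8.3,0],
    [-37.5,8.3,0],
    [-37.9,8.2,0],
    [0,0,0],
    [0,0,25],
    [0,0,20],
    [0,0,5],
    [0,0,0],
    [0,0,0]
  ],
  "turn": [0,0,0,0,0,0,0,0,0,0,0,0,0],
  "jaw": [255,255,255,255,255,255,255,255,255,255,255,255,255]
}}

```text
time: 31.4
tcp_pos: [520.7, 60.7, 209.1]
tcp_rot: [0.752, 0.659, 0.0, 0.0]
contact_force: [1.1, 0.4, -2.0]
finger_gap: 51.6
grasp_force: 53.2
```

Run:
```python
from h import *
s,im=shot("wrist","w13"); print(s["tcp_pos"],s["tcp_rot"].round(4),s["contact_force"])
cv2.imwrite("pics/c13.png",cv2.resize(im[230:370,220:420],None,fx=4,fy=4,interpolation=cv2.INTER_CUBIC))
for h in (11.,13.): print(proj("wrist",s["tcp_pos"]+[0,0,h],s))
print(proj("wrist",[520,57.2,196],s))
sc=imaging.capture("scene"); sd=imaging.capture("side"); cv2.imwrite("pics/sc13.png",sc[:,:,::-1]); cv2.imwrite("pics/sd13.png",sd[:,:,::-1])
```

```text
[520.7  60.7 209.1] [0.8 0.7 0.  0. ] [ 1.1  0.4 -2. ]
[320.6 282.1]
[320.6 284.7]
[320. 262.]
```

View pics/c13.png

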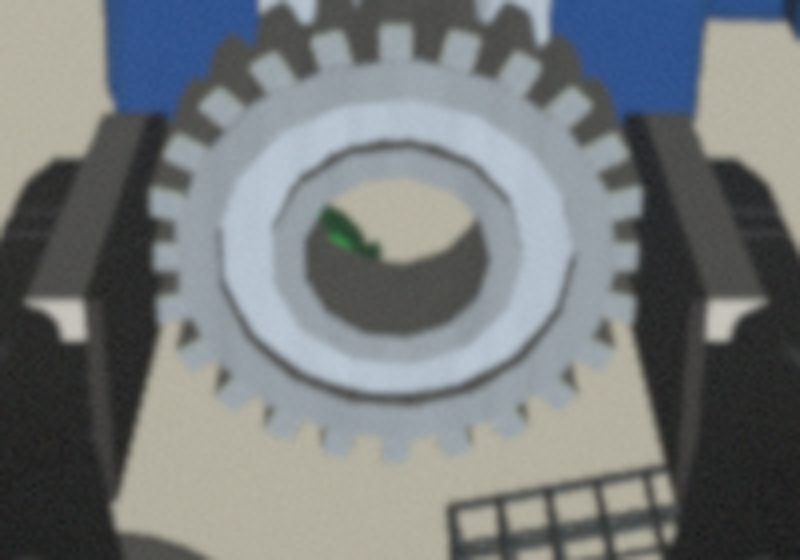

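I've gone over the viewing limit (this was picture 16), so from here I measure only by number. The tip isn't visible through the bore yet, so I lower to just above it and find it against the previous picture.

{"api": "apply_moves", "payload": {
  "dp": [
    [0,0,6],
    [0,0,4],
    [0,0,0],
    [0,0,0]
  ],
  "turn": [0,0,0,0],
  "jaw": [255,255,255,255]
}}

```text
time: 31.95
tcp_pos: [520.4, 60.4, 198.5]
tcp_rot: [0.752, 0.659, -0.0, -0.0]
contact_force: [1.4, 0.2, -1.8]
finger_gap: 51.8
grasp_force: 53.2
```

Run:
```python
from h import *
s,im=shot("wrist","w14"); print(s["tcp_pos"],s["contact_force"])
a=cv2.imread("pics/w13.png")
print("S channel (beige high), rows 270-300 step 2, cols 294-344 step 3")
for y in range(268,318,3): print(y," ".join("%3d/%3d"%(im[y,x,0],im[y,x,2]) for x in range(295,345,4)))
```

```text
[520.4  60.4 198.5] [ 1.4  0.2 -1.8]
S channel (beige high), rows 270-300 step 2, cols 294-344 step 3
268 204/180 209/185 144/130 120/112 133/123 152/139 160/146 159/145 125/117 108/103 178/159 209/183 208/184
271 202/179 148/135 140/128 169/152 169/154 169/153 173/156 170/154 169/152 164/148 136/124 142/128 206/182
274 129/119 154/140 164/148 170/152 158/146 170/153 170/153 168/151 169/152 168/152 162/147 142/129 182/164
277 160/145 169/154 165/149 168/170 123/133 168/151 166/150 169/151 168/152 166/151 161/146 160/144 130/121
280 168/152 168/152 164/174 164/183 161/180 157/157 171/154 169/152 170/154 157/154 165/165 160/145 165/150
283 169/153 143/136 162/181 164/183 164/182 165/183 168/168 169/162 164/166 164/182 166/184 153/143 167/151
286 167/151  90/ 89 120/131 163/182 166/184 163/182 165/182 166/185 164/183 165/182 158/176 100/ 97 165/150
289 155/141  74/ 76  62/ 59 118/129 166/185 164/183 165/184 165/183 165/184 162/179  99/106  79/ 80 167/150
292 148/137  75/ 79  77/ 81  72/ 71 150/166 161/181 166/185 165/183 155/173 115/126  74/ 78  73/ 76 162/146
295 149/136  73/ 76  80/ 82  77/ 79  93/ 97 114/121 124/140 109/119  83/ 86  75/ 78  74/ 77  74/ 76 156/143
298 151/138  77/ 79  77/ 80  79/ 81  78/ 82  79/ 84  74/ 76  76/ 78  75/ 77  75/ 78  72/ 76  76/ 77 166/151
301 163/148  80/ 81  75/ 79  77/ 81  78/ 82  77/ 79  77/ 80  73/ 77  75/ 78  78/ 82  73/ 75  90/ 88 167/153
304 167/151 122/113  78/ 80  77/ 81  80/ 82  74/ 79  77/ 80  74/ 77  77/ 78  76/ 79  74/ 76 131/120 166/150
307 169/152 165/149  85/ 87  76/ 79  76/ 79  78/ 81  77/ 80  75/ 79  75/ 79  75/ 77 104/100 159/145 167/152
310 173/155 168/152 159/145  98/ 97  78/ 83  76/ 80  76/ 80  75/ 80  77/ 78 102/ 97 160/144 162/147 188/170
313 198/175 170/153 165/149 166/152 128/120 114/108 104/100 116/111 155/141 166/151 163/147 174/157 206/183
316 208/182 204/183 180/161 168/153 168/153 168/154 171/156 169/153 170/156 170/153 175/159 205/183 208/184
```

Run:
```python
from h import *
a=cv2.imread("pics/w13.png").astype(int); b=cv2.imread("pics/w14.png").astype(int)
A=(a[:,:,2]-a[:,:,0]); B=(b[:,:,2]-b[:,:,0])
for y in range(272,296): print(y,"beige13:",[int(x) for x in np.where(A[y,290:350]>6)[0][[0,-1]]+290] if (A[y,290:350]>6).any() else None," grey14 between beige:", "".join("#" if B[y,x]>6 else "." for x in range(296,344)))
```

```text
272 beige13: None  grey14 between beige: ................................................
273 beige13: None  grey14 between beige: ................................................
274 beige13: None  grey14 between beige: ................................................
275 beige13: [315, 323]  grey14 between beige: ................................................
276 beige13: [310, 326]  grey14 between beige: ................................................
277 beige13: [308, 328]  grey14 between beige: ............####................................
278 beige13: [306, 331]  grey14 between beige: ..........#######...............................
279 beige13: [305, 333]  grey14 between beige: .........#########..............................
280 beige13: [304, 334]  grey14 between beige: .......############.................###.........
281 beige13: [303, 335]  grey14 between beige: ......##############...............#####........
282 beige13: [304, 336]  grey14 between beige: .....################.............#######.......
283 beige13: [306, 337]  grey14 between beige: .....##########
[... 485 characters left out ...]
#####################.......
289 beige13: [311, 335]  grey14 between beige: ...........##############################.......
290 beige13: [312, 334]  grey14 between beige: ............###########################.........
291 beige13: [314, 333]  grey14 between beige: .............#########################..........
292 beige13: [315, 332]  grey14 between beige: ..............#######################...........
293 beige13: [315, 330]  grey14 between beige: ..............#####################.............
294 beige13: [315, 328]  grey14 between beige: ...............################.#...............
295 beige13: [315, 326]  grey14 between beige: .................###########....................
```

The tip shows as a grey chord centred on column 323.3, bottom row 284.5; the bore's axis is at about column 319.7. So the shaft is 1.6 mm to tool +y, and fore-and-aft it fits.

{"api": "apply_moves", "payload": {
  "dp": [
    [0,1.6,0],
    [0,0,0],
    [0,0,3],
    [0,0,3],
    [0,0,2],
    [0,0,0]
  ],
  "turn": [0,0,0,0,0,0],
  "jaw": [255,255,255,255,255,255]
}}

```text
time: 32.6
tcp_pos: [521.9, 60.3, 190.2]
tcp_rot: [0.752, 0.659, -0.0, -0.0]
contact_force: [-0.8, -0.4, -1.3]
finger_gap: 51.0
grasp_force: 53.2
```

Run:
```python
from h import *
s,b=shot("wrist","w15"); print(s["tcp_pos"],s["contact_force"],s["torque"])
b=b.astype(int); B=b[:,:,2]-b[:,:,0]
for y in range(272,312,2): print(y,"".join("#" if B[y,x]>6 else ("o" if b[y,x,1]<100 else ".") for x in range(294,346)))
```

```text
[521.9  60.3 190.2] [-0.8 -0.4 -1.3] [-0. -0.  0.]
272 ....................................................
274 ....................................................
276 ....................................................
278 ....................................................
280 ............o.........................#.............
282 .......#####...........................#............
284 ......#######...........................####........
286 ......#########.......................######........
288 ....ooo#########.....................######ooo......
290 ...ooooo##########..................#####oooooo.....
292 ...ooooooooo########..............#####oooooooo.....
294 ...ooooooooooo#########...........oooooooooooooo....
296 ...oooooooooooooooooooooo.##ooooooooooooooooooo.....
298 ...oooooooooooooooooooooooooooooooooooooooooooo.....
300 ....oooooooooooooooooooooooooooooooooooooooooo......
302 .....oooooooooooooooooooooooooooooo#ooooooooo.......
304 ......oooooooooooooooooooooooooooooooooooooo........
306 ........oooooooooooooooooooooooooooooooooo..........
308 ..........oooooooooooooooooooooooooooooo............
310 .............oooooooooooooooooooooooo...............
```

{"api": "apply_moves", "payload": {
  "dp": [
    [-0.6,0.8,0],
    [0,0,3],
    [0,0,3],
    [0,0,3],
    [0,0,3],
    [0,0,0]
  ],
  "turn": [0,0,0,0,0,0],
  "jaw": [255,255,255,255,255,255]
}}

```text
time: 33.25
tcp_pos: [522.5, 59.5, 178.0]
tcp_rot: [0.752, 0.659, -0.0, -0.0]
contact_force: [-1.2, 0.3, -2.1]
finger_gap: 50.9
grasp_force: 53.2
```

{"api": "apply_moves", "payload": {
  "dp": [
    [0,0,4],
    [0,0,4],
    [0,0,4],
    [0,0,4],
    [0,0,4],
    [0,0,3],
    [0,0,0]
  ],
  "turn": [0,0,0,0,0,0,0],
  "jaw": [255,255,255,255,255,255,255]
}}

```text
time: 33.95
tcp_pos: [522.6, 59.5, 155.1]
tcp_rot: [0.752, 0.659, -0.0, -0.0]
contact_force: [-0.4, -0.7, -2.4]
finger_gap: 51.6
grasp_force: 53.2
```

{"api": "apply_moves", "payload": {
  "dp": [
    [0,0,1],
    [0,0,1],
    [0,0,0]
  ],
  "turn": [0,0,0],
  "jaw": [255,255,255]
}}

```text
time: 34.25
tcp_pos: [522.7, 59.6, 153.5]
tcp_rot: [0.752, 0.659, 0.0, 0.0]
contact_force: [-0.8, 0.4, -2.8]
finger_gap: 51.3
grasp_force: 53.2
```

{"api": "apply_moves", "payload": {
  "dp": [
    [0,0,1],
    [0,0,1],
    [0,0,0.7],
    [0,0,0]
  ],
  "turn": [0,0,0,0],
  "jaw": [255,255,255,255]
}}

```text
time: 34.65
tcp_pos: [522.7, 59.5, 150.8]
tcp_rot: [0.752, 0.659, -0.0, -0.0]
contact_force: [0.1, -0.2, -3.2]
finger_gap: 51.3
grasp_force: 53.2
```

{"api": "apply_moves", "payload": {
  "dp": [
    [0,0,0.7],
    [0,0,0.7],
    [0,0,0]
  ],
  "turn": [0,0,0],
  "jaw": [255,255,255]
}}

```text
time: 34.95
tcp_pos: [522.7, 59.5, 149.4]
tcp_rot: [0.752, 0.659, -0.0, -0.0]
contact_force: [-0.4, 0.9, -1.9]
finger_gap: 51.3
grasp_force: 53.2
```

{"api": "apply_moves", "payload": {
  "dp": [
    [0,0,0.6],
    [0,0,0.6],
    [0,0,0]
  ],
  "turn": [0,0,0],
  "jaw": [255,255,255]
}}

```text
time: 35.25
tcp_pos: [522.7, 59.6, 148.2]
tcp_rot: [0.752, 0.659, -0.0, -0.0]
contact_force: [0.2, 0.7, -1.6]
finger_gap: 50.8
grasp_force: 53.2
```

{"api": "apply_moves", "payload": {
  "dp": [
    [0,0,0.6],
    [0,0,0.6],
    [0,0,0.4],
    [0,0,0]
  ],
  "turn": [0,0,0,0],
  "jaw": [255,255,255,255]
}}

```text
time: 35.65
tcp_pos: [522.8, 59.5, 146.9]
tcp_rot: [0.752, 0.659, 0.0, 0.0]
contact_force: [-1.3, -0.2, 1.5]
finger_gap: 51.1
grasp_force: 53.5
```

Contact at TCP 147. Press a touch, let go, and rise.

{"api": "apply_moves", "payload": {
  "dp": [
    [0,0,0.5],
    [0,0,0],
    [0,0,0],
    [0,0,0],
    [0,0,0],
    [0,0,0],
    [0,0,-15],
    [0,0,-35],
    [0,0,-40],
    [0,0,-35],
    [0,0,0],
    [0,0,0]
  ],
  "turn": [0,0,0,0,0,0,0,0,0,0,0,0],
  "jaw": [255,255,55,30,20,20,20,20,20,20,20,20]
}}

```text
time: 36.85
tcp_pos: [522.8, 59.6, 271.2]
tcp_rot: [0.752, 0.659, 0.0, 0.0]
contact_force: [-0.4, -0.9, -1.1]
finger_gap: 78.6
grasp_force: 0.0
```

Run:
```python
from h import *
s,b=shot("wrist","w16"); print(s["tcp_pos"],s["contact_force"],s["finger_gap"])
# expected gear top plane z=164, centre shaft ~; ellipse of grey gear
for z in (150,164,178): print(z,proj("wrist",[521.5,57,z],s))
hs=cv2.cvtColor(b,cv2.COLOR_BGR2HSV); x,y=proj("wrist",[521.5,57,164],s).astype(int)
for v in range(y-46,y+46,4): print(v,"".join("#" if hs[v,u,1]<45 and hs[v,u,2]>125 else("o" if hs[v,u,2]<110 else ".") for u in range(x-56,x+56,2)))
c=b[y-46:y+46,x-56:x+56]; print(x,y)
```

```text
[522.8  59.6 271.2] [-0.4 -0.9 -1.1] 78.6129246121315
150 [318.5 194.2]
164 [318.5 199.9]
178 [318.5 206.2]
153 ..............##########.oooooooo.##########............
157 ..............##########.oooooooo.##########............
161 ..............##########.oooooooo.##########............
165 ..............#########..ooo##ooo.##########............
169 ..............#####.#oo###o.##o.##oo.#######............
173 ..............##ooo.##################ooo###............
177 ..............o.##########################o.............
181 .............#.o.########################o.#............
185 ............o.#############################.o...........
189 ............#.###########ooooooo###########.##..........
193 .............###########ooooooooo###########............
197 ............##########..oooooooooo.###########..........
201 .............#########ooooooooooooo#########............
205 .............##########ooooooooooo.##########...........
209 ..............#########ooooo...ooo#########.............
213 ..............#########oo#######oo##########............
217 ..............#########o.#######..######.##.............
221 ..............##########.#######.#########..............
225 ..............############################..............
229 #####################################################.##
233 ########################################################
237 ###################################################.##o#
241 ###############################################ooooo.o..
318 199
```

The gear shows level and centred on the shaft with the extents expected for a top at 164 mm, but not to the millimetre. I press lightly with half-closed fingers on its face to be sure it is seated.

{"api": "apply_moves", "payload": {
  "dp": [
    [-3,-0.5,0],
    [0,0,0],
    [0,0,40],
    [0,0,35],
    [0,0,15],
    [0,0,5],
    [0,0,3],
    [0,0,0],
    [0,0,0]
  ],
  "turn": [0,0,0,0,0,0,0,0,0],
  "jaw": [135,135,135,135,135,135,135,135,135]
}}

```text
time: 37.8
tcp_pos: [522.2, 56.7, 174.1]
tcp_rot: [0.752, 0.659, 0.001, 0.0]
contact_force: [0.3, -0.2, 0.8]
finger_gap: 40.1
grasp_force: 0.0
```

{"api": "apply_moves", "payload": {
  "dp": [
    [0,0,2],
    [0,0,2],
    [0,0,2],
    [0,0,0]
  ],
  "turn": [0,0,0,0],
  "jaw": [135,135,135,135]
}}

```text
time: 38.2
tcp_pos: [521.8, 56.7, 166.9]
tcp_rot: [0.752, 0.659, -0.0, -0.0]
contact_force: [0.1, 1.2, -0.2]
finger_gap: 40.1
grasp_force: 0.0
```

{"api": "apply_moves", "payload": {
  "dp": [
    [0,0,1.5],
    [0,0,1.5],
    [0,0,0]
  ],
  "turn": [0,0,0],
  "jaw": [135,135,135]
}}

```text
time: 38.5
tcp_pos: [521.8, 56.7, 163.9]
tcp_rot: [0.752, 0.659, -0.0, -0.0]
contact_force: [0.5, -0.2, 0.6]
finger_gap: 40.4
grasp_force: 0.0
```

{"api": "apply_moves", "payload": {
  "dp": [
    [0,0,1],
    [0,0,1],
    [0,0,0]
  ],
  "turn": [0,0,0],
  "jaw": [135,135,135]
}}

```text
time: 38.8
tcp_pos: [521.9, 56.6, 162.5]
tcp_rot: [0.752, 0.659, 0.0, 0.0]
contact_force: [-1.6, -0.2, 3.9]
finger_gap: 39.9
grasp_force: 2.0
```

Contact comes at TCP 163, the same height at which the fingers met the old gear's top at this opening. So the new gear is fully down. I back off and hand in.

{"api": "apply_moves", "payload": {
  "dp": [
    [0,0,-5],
    [0,0,-25],
    [0,0,-40],
    [0,0,-40],
    [0,0,0],
    [0,0,0],
    [0,0,0]
  ],
  "turn": [0,0,0,0,0,0,0],
  "jaw": [135,135,135,60,0,0,0]
}}

```text
time: 39.5
tcp_pos: [521.5, 56.6, 271.1]
tcp_rot: [0.752, 0.659, -0.001, -0.001]
contact_force: [0.2, -0.9, -0.3]
finger_gap: 85.6
grasp_force: 0.0
```

Run:
```python
from h import *
s,b=shot("wrist","w17"); print(s["tcp_pos"],s["contact_force"],s["finger_gap"],s["time"])
hs=cv2.cvtColor(b,cv2.COLOR_BGR2HSV); x,y=proj("wrist",[521.5,57,164],s).astype(int)
for v in range(y-46,y+46,6): print(v,"".join("#" if hs[v,u,1]<45 and hs[v,u,2]>125 else("o" if hs[v,u,2]<110 else ".") for u in range(x-56,x+56,3)))
print(ctrl.hand_in())
```

```text
[521.5  56.6 271.1] [ 0.2 -0.9 -0.3] 85.64650347428442 39.5
150 .........#######oooooo.#######........
156 .........#######oooooo#######.........
162 .........####o###o##o.##o####.........
168 .........##o.##########.##o.#.........
174 .........o.#################o.........
180 .........#####################........
186 ........########.oooo.#########.......
192 .......oo#######oooooo#######.o.......
198 ........o######oooooooo######o........
204 ........#######oooooooo#######........
210 .........#######o####.o######.........
216 .........#######o####o.#####..........
222 .........###################..........
228 ######################################
234 ######################################
240 ###############################oo....o
the job is handed in; nothing more can be done
None
```

Handed in at 39.5 s: spacer is upright in the dish, bearing flat in the basket, worn gear in the tin, and the new gear is down on the shoulder (judged by contact force and camera numbers, not a final picture), everything let go; only the gear's own lid was opened. I viewed 16 pictures, two over the limit of 14.

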